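# Bring the yellow bay to the viewing station and swing the magnifier over it

### The arm

A 6-joint arm with a two-finger parallel gripper is mounted at the origin on a cart in front of the work surface, level with it; the furniture and walls round the work are solid. World frame = base frame: x ahead of the robot, y to its left, z up, the work surface at z = 0. Lengths are in mm, angles in degrees, forces in N, time in s.
With the tool pointing down it reaches from about 375 to 925 mm from the base axis. Payload 5.7 kg.
Tool frame: the origin (TCP) lies midway between the tips of the shut fingers; the grasp point (between the pads) lies 19 mm behind it; z points along the fingers, y is the direction in which the jaws open and shut (so a half turn about z gives the same grasp; the last joint's range is limited). The gripper opens to 85 mm and grips with 20 to 120 N. Pads are 22 mm wide; open, the fingers measure 114 mm over their backs; the gripper's body (76 mm by 85 mm) begins 54 mm behind the grasp point. The pads swing forward as they close: fully open they stand 13 mm farther back than shut.
Start: joints at [66.515, 20.558, 86.54, -0, 72.909, -6.595], TCP at [174.322, 574.086, 231.267] pointing down, gripper open.
Joint ranges: [-170.27, 170.27], [-57.76, 135], [12.27, 136.19], [-55.21, 235.2], [11.17, 155.16], [-170.74, 170.74]. Speed limits (degrees/s): [136.94, 136.94, 180, 180, 180, 180].

### API

Orientations are given as [roll, pitch, yaw] about the fixed x, y, z axes, in that order (R = Rz(yaw) Ry(pitch) Rx(roll)).
In Python, from rig import arm gives the robot as it stands. The module is installed in compiled form; this text tells all that it offers.
- The arm moves only by the tool play_rows, never from a script. Its arguments are lists of equal length, an entry for each row: "travel": the shift along the tool's x, y, z in m, a list of three; "rot": the turn, a rotation vector about the tool's x, y, z in rad, a list of three; "fingers": the opening, from 0 (shut) to 1 (fully open). In form: {"travel": [[x, y, z], ...], "rot": [[rx, ry, rz], ...], "fingers": [fingers, ...]}. A call has 1 to 10 rows; each row is the pose to reach, as a shift and turn from the pose commanded when the call began, along the tool's axes at that moment; what a row does not reach only later rows make up. A row lasts 1/12 s, in which the tool goes at most 41.7 mm and 7.16 degrees, less where a joint would pass 70% of its speed; a pose out of reach is approached as far as the arm can. A call with a gripper value outside its range is refused whole. The fingers move at their own pace and stop on an object; the grip force is fixed at half the most. Time passes only in rows, so rows that repeat a pose let the fingers close. It gives the time, the measured TCP pose, the force and the opening at its end, in the units of the state.
- arm.read_state(): the state, without advancing time (a new reading comes with each control period).
- arm.read_camera(name): name is "side" or "top" or "wrist"; returns the picture (384x512x3 uint8, red, green, blue); there is no depth.
- arm.get_calibration(name): a dict with "fx", "fy", "cx", "cy" (pixels), "rvec" (rotation vector, rad) and "tvec" (3), from world to camera coordinates, as OpenCV has them. Camera axes: x right, y down, z forward; pixel columns grow to the right and rows downward; lengths in mm; the calibration is good to about 2 mm. A picture is of the moment at which its call begins: read the wrist's pose just before it. get_calibration takes no time and is no camera call; for the wrist camera it gives the pose at the moment of the call.
- arm.job_done(): hands the job in, once; it reports no verdict.
The state is a dict: "clock": time; "joint_positions": joint angles; "joint_vel": joint speeds; "joint_torque": joint torques, N m; "tool_pos": TCP position; "ee_rot": TCP orientation; "wrist_force": force on the tool from outside, world axes, zero at the start; "torque": the same for the moment, N m; "gripper_width": opening from 0.0 (shut) to 1.0 (fully open).
Only numpy, scipy, OpenCV 4.12 (cv2) and the standard library are available. Lean on these libraries where they do the work, as an engineer would, in place of code of your own. Each camera call takes 0.05 s, during which the arm holds its last target. There are 200 camera calls.

### The job

Turn the dish carousel by pushing its upright green pegs with a fingertip until the yellow bay is centred over the red viewing station and stays there. Then push the green peg on the magnifier's arm to swing the lens over that dish, centred on it, and move clear. Only push, gently: do not take a peg between the fingers, do not touch the dishes or the lens glass, and leave the other things standing where they are.

Things in the scene. Friction and masses are not known exactly. Their poses are not given: they have to be found in the camera images.
- stand: fixed grey stand of the carousel, about 250 mm over all; origin on the carousel's axis at the worktop, z up; seen from the origin the viewing station lies 90 mm along -y, the magnifier's column at x +85, y -150 mm; column 18 mm thick, 81 mm high
- carousel: aluminium wheel that turns freely either way about the upright axis through its origin (at worktop height) and stays where it is left (0.07 N m friction); x axis points to the yellow bay, blue bay at +120 deg (anticlockwise from above), white at -120; spokes with upright pegs at +60, 180, -60 deg, 110 mm from the axis. Wheel lies 20 to 42 mm up, dishes reach to 46, pegs to 83 mm
- bay_yellow (a point): middle of the yellow round bay (78 mm across, its rim shows round the dish), 90 mm from the axis, 30 mm above the worktop
- station (a point): the viewing station: middle of the fixed red disc (96 mm across), given 30 mm above the worktop, right where the middle of a bay comes to stand; the red shows all round a bay that is centred over it
- peg_1 (a point): upright green peg on a carousel spoke, a free-running roller sleeve 12 mm thick, from 36 to 83 mm above the worktop; the point is on its axis at 70 mm height
- peg_2 (a point): upright green peg on a carousel spoke, a free-running roller sleeve 12 mm thick, from 36 to 83 mm above the worktop; the point is on its axis at 70 mm height
- peg_3 (a point): upright green peg on a carousel spoke, a free-running roller sleeve 12 mm thick, from 36 to 83 mm above the worktop; the point is on its axis at 70 mm height
- dish_yellow: lidded petri dish fixed in the yellow bay: clear, about 60 mm across, red inside, 16 mm high (the solid is a 60 mm square); origin under its middle, 30 mm above the worktop; not to be touched
- dish_blue: lidded petri dish fixed in the blue bay: clear, about 60 mm across, red inside, 16 mm high (the solid is a 60 mm square); origin under its middle, 30 mm above the worktop; not to be touched
- dish_white: lidded petri dish fixed in the white bay: clear, about 60 mm across, red inside, 16 mm high (the solid is a 60 mm square); origin under its middle, 30 mm above the worktop; not to be touched
- lens_pivot (a point): upright axis of the magnifier arm, on the steel column, 90 mm above the worktop
- lens_arm: magnifier arm, swings level about its origin (on the column axis, at worktop height), stays where it is left (0.05 N m friction); x axis along the arm. Arm and black lens rim (70 mm across) lie 82 to 100 mm up, above the carousel's pegs. Starts parked at one end of its 2.5 rad swing, moves clockwise seen from above to the station, and can be pushed past it and back
- lens (a point): middle of the lens, 104 mm from the arm's pivot, 90 mm above the worktop
- lens_glass: the clear glass of the lens, 58 mm across, 87 to 94 mm above the worktop; not to be touched
- lens_peg (a point): upright green peg at the arm's free end, beyond the lens, 155 mm from the pivot; a free-running roller sleeve 12 mm thick, from 96 to 130 mm above the worktop; the point is on its axis at 112 mm height
- cassette_a: a white flat test cassette, 37 x 62 x 6 mm; loose bystander, origin under its middle; leave it alone
- cassette_b: a white flat test cassette, 37 x 62 x 6 mm; loose bystander, origin under its middle; leave it alone
- cap_a: an orange screw cap, 34 mm across, 13 mm high; loose bystander, origin under its middle; leave it alone
- cap_b: an orange screw cap, 34 mm across, 13 mm high; loose bystander, origin under its middle; leave it alone
- brown_bottle: a brown bottle with black cap, 34 mm across, 66 mm high; loose bystander, origin under its middle; leave it alone
- red_tip_bottle: a white bottle with a red pointed tip, 42 mm across, 110 mm high; loose bystander, origin under its middle; leave it alone
- cup: a grey-green tapered cup, 85 mm across, 108 mm high; loose bystander, origin under its middle; leave it alone

How it is judged (in metres and radians):
On the way, in this order (a step that is already met when the one before it is completed fails the run):
1. the yellow bay is centred over the red station and at rest (horizontal distance between bay_yellow and station below 0.013 m and angular speed of carousel below 0.05 rad/s), for 0.3 s.
2. the lens is centred over the station and at rest, with the yellow bay still there (horizontal distance between bay_yellow and station below 0.013 m and horizontal distance between lens and station below 0.015 m and angular speed of lens_arm below 0.05 rad/s), for 0.3 s.
At the end, for the whole second after the job is handed in: the middle of the yellow bay is within 13 mm of the middle of the red station and the middle of the lens within 15 mm of it (both seen from above), carousel and arm at rest (all of step 2 and angular speed of carousel below 0.05 rad/s); the robot touches nothing.
It fails at once if a peg is taken between the fingers ((horizontal distance between the grasp point and peg_1 below 0.009 m and contact force between the fingers and carousel above 0.5 N and height (world z) of the grasp point below 0.1 m) or (horizontal distance between the grasp point and peg_2 below 0.009 m and contact force between the fingers and carousel above 0.5 N and height (world z) of the grasp point below 0.1 m) or (horizontal distance between the grasp point and peg_3 below 0.009 m and contact force between the fingers and carousel above 0.5 N and height (world z) of the grasp point below 0.1 m) or (horizontal distance between the grasp point and lens_peg below 0.009 m and contact force between the fingers and lens_arm above 0.5 N and height (world z) of the grasp point below 0.145 m)).
It fails at once if a dish is touched with more than 1 N (contact force between any of the fingers, the arm and dish_yellow above 1 N or contact force between any of the fingers, the arm and dish_blue above 1 N or contact force between any of the fingers, the arm and dish_white above 1 N).
It fails at once if the lens glass is touched with more than 1 N (contact force between any of the fingers, the arm and lens_glass above 1 N).
It fails at once if carousel or magnifier arm is pushed with more than 25 N (contact force between any of the fingers, the arm and carousel above 25 N or contact force between any of the fingers, the arm and lens_arm above 25 N).
It fails at once if a bystander is moved by more than 25 mm or tipped (distance of any of cassette_a, cassette_b, cap_a, cap_b, brown_bottle, red_tip_bottle, cup from where it was at the start of the episode above 0.025 m or angle between any of cassette_a, cassette_b, cap_a, cap_b, brown_bottle, red_tip_bottle, cup's own z axis and vertical above 0.5 rad).
It also fails if it takes over 64 s, if anything falls off the work surface, if the arm or the gripper's body presses on something with over 40 N, if the wrist force passes 120 N, or if a joint passes its speed limit or range.

## Working session

There is one attempt and no reset: what is moved stays moved. The work goes in short steps, Python scripts to look and compute and a tool call to move; the robot and the scene stay as the last step left them, time stands still between calls to the robot, and variables do not carry over. Pictures are saved under pics/ and viewed, about 8 in all and at most 12, crops included, and the job is handed in when it is done.

Besides the shell and the picture viewer there is one more tool, called after "Emit:" as name(argument=value, ...), one argument or row to a line, values as JSON. play_rows: Moves the arm, as the interface text tells. Its arguments: {"type":"object","properties":{"travel":{"type":"array"},"rot":{"type":"array"},"fingers":{"type":"array"}},"required":["travel","rot","fingers"]}

```bash
mkdir -p pics
cat > h.py <<'E'
import numpy as np, cv2
from rig import arm
def cal(n):
    c=arm.get_calibration(n); K=np.array([[c['fx'],0,c['cx']],[0,c['fy'],c['cy']],[0,0,1.]])
    return K,cv2.Rodrigues(np.array(c['rvec'],float))[0],np.array(c['tvec'],float).ravel()
def ray(n,uv,z,C=None):
    K,R,t=C or cal(n); d=R.T@np.linalg.solve(K,[uv[0],uv[1],1.]); o=-R.T@t
    return o+d*(z-o[2])/d[2]
def proj(n,p,C=None):
    K,R,t=C or cal(n); q=K@(R@np.array(p,float)+t); return q[:2]/q[2]
def shot(n,f):
    im=arm.read_camera(n); cv2.imwrite('pics/'+f,im[:,:,::-1]); return im
def blobs(im,lo,hi,mn=15):
    h=cv2.cvtColor(im,cv2.COLOR_RGB2HSV); m=cv2.inRange(h,lo,hi)
    n,l,s,c=cv2.connectedComponentsWithStats(m)
    return [(c[i].round(1).tolist(),s[i].tolist()) for i in range(1,n) if s[i][4]>=mn],m
E
python3 - <<'E'
from h import *
s=arm.read_state(); print(s)
for n in ('top','side'):
    im=shot(n,n+'0.png'); K,R,t=cal(n); print(n,K[0,0],-R.T@t)
    for nm,lo,hi in (('green',(40,90,40),(85,255,255)),('yellow',(22,120,100),(34,255,255)),('blue',(95,120,60),(125,255,255))):
        print(nm,blobs(im,lo,hi)[0])
E
```

```text
{'clock': 0.0, 'joint_positions': array([ 6.65163894e+01,  2.05990003e+01,  8.65979543e+01,  6.74751474e-04,
        7.29097031e+01, -6.59529303e+00]), 'joint_vel': array([-0.02034953, -0.02227755, -0.02976931, -0.00694459, -0.0892501 ,
       -0.00481159]), 'joint_torque': array([-3.96834439e-03, -5.27599776e+01, -2.78620452e+01, -6.44872744e-04,
        1.31879433e-02, -3.71455570e-06]), 'tool_pos': array([174.04170157, 573.49648016, 230.44938979]), 'ee_rot': array([-1.79894122e+02, -1.28905422e-02,  1.63111472e+02]), 'wrist_force': array([ 0.5311707 ,  0.85653187, -0.47388097]), 'torque': array([ 0.02182659,  0.05530287, -0.00879077]), 'gripper_width': 0.996667083433377}
top 403.14303800001244 [ 486.78858075  -32.10482699 1277.32635698]
green [([217.7, 75.8], [209, 53, 21, 59, 496]), ([120.6, 113.7], [106, 97, 30, 43, 452]), ([186.4, 114.5], [178, 106, 17, 17, 207]), ([221.0, 150.0], [219, 148, 5, 5, 20]), ([319.1, 201.6], [317, 199, 5, 6, 25]), ([197.7, 209.4], [196, 207, 5, 5, 18])]
yellow [([233.3, 217.6], [220, 205, 26, 25, 205])]
blue [([45.4, 111.4], [44, 108, 4, 7, 16]), ([251.5, 168.0], [238, 156, 27, 26, 198])]
side 393.39817321226025 [475.8490687  947.84030433 947.50250783]
green [([260.3, 152.2], [259, 148, 4, 9, 30]), ([146.7, 169.2], [127, 151, 45, 52, 459]), ([255.6, 192.8], [254, 187, 4, 13, 46]), ([160.2, 238.2], [143, 210, 36, 71, 700]), ([206.9, 216.7], [205, 211, 5, 13, 49]), ([261.6, 234.5], [260, 228, 4, 14, 47])]
yellow [([335.8, 113.7], [331, 113, 10, 3, 21]), ([268.8, 222.9], [258, 214, 24, 15, 128])]
blue [([199.6, 43.3], [196, 41, 8, 6, 41]), ([195.6, 68.5], [194, 65, 5, 6, 15]), ([226.2, 209.3], [216, 201, 23, 14, 105]), ([120.3, 226.0], [110, 218, 21, 14, 86])]
```

View pics/top0.png

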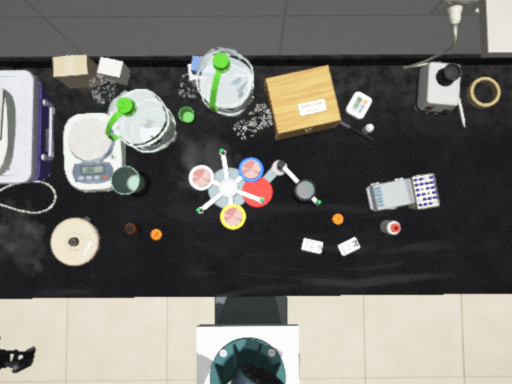

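View pics/side0.png

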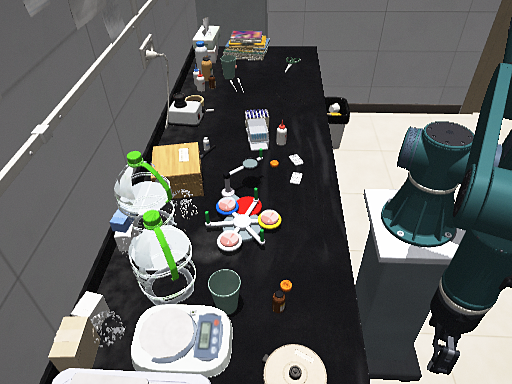

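The top view shows the carousel axis near (229,188), the yellow bay at (233,217), red station near (257,193), magnifier column near (280,166) and lens at (305,190). The carousel pegs are at (221,150), (198,209) and about (262,200), and the lens peg is at (319,202). Yellow needs about 72° of anticlockwise turn, and the lens about 88° clockwise.

Run:
```python
from h import *
def circ(pts):
    A=np.c_[2*pts,np.ones(len(pts))]; s=np.linalg.lstsq(A,(pts**2).sum(1),rcond=None)[0]; return s[:2],np.sqrt(s[2]+s[0]**2+s[1]**2)
T,S=cal('top'),cal('side')
def tri(a,b):
    X=cv2.triangulatePoints(T[0]@np.c_[T[1],T[2]],S[0]@np.c_[S[1],S[2]],np.array(a,float),np.array(b,float)); return (X[:3]/X[3]).ravel()
for n,a,b in (('P12deg',(221,150),(206.9,216.7)),('P124',(197.7,209.4),(261.6,234.5)),('lenspeg',(319.1,201.6),(260.3,152.2))):
    print(n,tri(a,b).round(1),'top@83',ray('top',a,83 if n[0]=='P' else 130,T).round(1),'side@60',ray('side',b,60 if n[0]=='P' else 113,S).round(1))
print('peg3 side',ray('side',(255.6,192.8),60,S).round(1))
im=cv2.imread('pics/top0.png')[:,:,::-1].copy()
for nm,lo,hi in (('yel',(20,100,90),(36,255,255)),('blue',(95,120,60),(125,255,255))):
    bs,m=blobs(im,lo,hi,100); 
    c=max(cv2.findContours(m[150:235,170:340],0,1)[0],key=cv2.contourArea).reshape(-1,2)+[170,150]
    w=np.array([ray('top',p,42,T)[:2] for p in c]); print(nm,*circ(w))
bs,_=blobs(im,(0,180,90),(6,255,255),20);print('red',bs)
bs,_=blobs(im,(40,60,40),(85,255,255),3);print([b for b in bs if 180<b[0][0]<330 and b[0][1]>140])
c=im[140:240,180:335]; cv2.imwrite('pics/crop.png',cv2.resize(c,None,fx=5,fy=5,interpolation=cv2.INTER_CUBIC)[:,:,::-1])
```

```text
P12deg [690.1  72.6  61. ] top@83 [687.7  70.8  83. ] side@60 [688.9  71.8  60. ]
P124 [511.5 143.3  62.4] top@83 [511.1 140.4  83. ] side@60 [511.6 141.1  60. ]
lenspeg [ 530.3 -215.4  108.8] top@83 [ 529.3 -212.1  130. ] side@60 [ 530.3 -209.6  113. ]
peg3 side [539.7 -48.2  60. ]
yel [488.83551664  39.47686949] 38.764217390418786
blue [636.57453275 -17.30940072] 38.32417628454772
red []
[([221.3, 150.2], [219, 148, 5, 6, 24]), ([261.5, 199.5], [260, 198, 4, 4, 12]), ([318.9, 201.6], [316, 199, 6, 6, 27]), ([197.7, 209.6], [195, 207, 7, 6, 24]), ([248.0, 356.3], [247, 356, 3, 2, 3]), ([269.3, 369.0], [269, 368, 2, 3, 3]), ([222.3, 380.7], [222, 380, 2, 2, 3])]
```

View pics/crop.png

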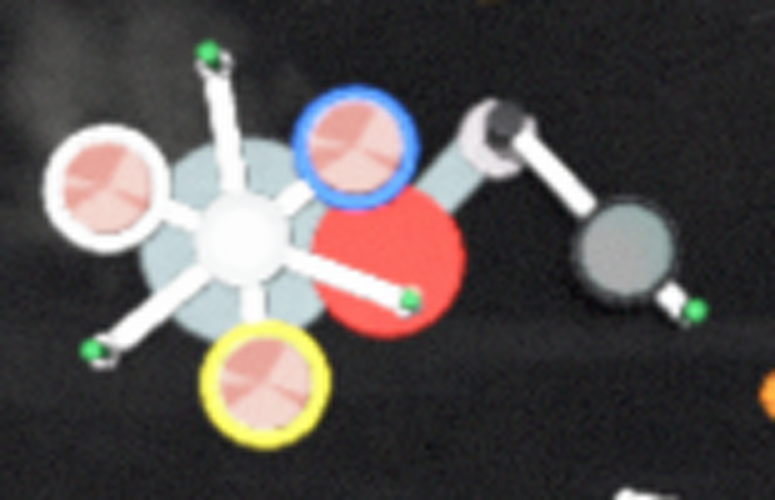

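Run:
```python
from h import *
T=cal('top'); im=cv2.imread('pics/top0.png')[:,:,::-1].copy()
def circ(pts):
    A=np.c_[2*pts,np.ones(len(pts))]; s=np.linalg.lstsq(A,(pts**2).sum(1),rcond=None)[0]; return s[:2],np.sqrt(s[2]+s[0]**2+s[1]**2)
print('peg3 top',ray('top',(261.5,199.5),80,T))
A=np.array([579.5,54.])
_,m=blobs(im,(0,150,120),(8,255,255)); m2=blobs(im,(172,150,120),(180,255,255))[1]|m
m2[:150]=0;m2[235:]=0;m2[:,:238]=0;m2[:,300:]=0
c=max(cv2.findContours(m2,0,1)[0],key=cv2.contourArea).reshape(-1,2); print(c.min(0),c.max(0))
for z in (8,18):
    w=np.array([ray('top',p,z,T)[:2] for p in c]); hull=w
    k=np.linalg.norm(hull-A,axis=1)>85
    k&=np.linalg.norm(hull-[636.5,-17.3],axis=1)>44
    C,r=circ(hull[k])
    for _ in range(5):
        e=abs(np.linalg.norm(hull[k]-C,axis=1)-r); kk=np.where(k)[0][e<3]; C,r=circ(hull[kk])
    d=C-A; print(z,C,r,len(kk),'dist',np.hypot(*d),'ang',np.degrees(np.arctan2(d[1],d[0])))
for n,p,z in (('colcap',(180+505/5,140+122/5),104),('lens',(180+625/5,140+249/5),95)): print(n,ray('top',p,z,T))
```

```text
peg3 top [538.88425257 -48.71684326  80.        ]
[243 178] [272 207]
8 [562.67509279 -49.23381568] 34.86191521350407 31 dist 104.59588043077686 ang -99.25660290985421
18 [564.88419657 -47.30311047] 36.952067644826926 37 dist 102.35204883421399 ang -98.20986363692116
colcap [ 640.20641648 -106.48095913  104.        ]
lens [ 565.64369257 -176.72377359   95.        ]
```

Emit:
play_rows(
  travel=[
    [-0.015,-0.009,0.003],
    [-0.04,-0.024,0.008],
    [-0.07,-0.042,0.012],
    [-0.1,-0.06,0.018],
    [-0.13,-0.078,0.024],
    [-0.16,-0.096,0.028],
    [-0.19,-0.114,0.034],
    [-0.22,-0.132,0.04],
    [-0.25,-0.15,0.044],
    [-0.27,-0.162,0.048],
  ],
  rot=[
    [0,0,0.02],
    [0,0,0.08],
    [0,0,0.14],
    [0,0,0.2],
    [0,0,0.27],
    [0,0,0.34],
    [0,0,0.41],
    [0,0,0.48],
    [0,0,0.55],
    [0,0,0.61],
  ],
  fingers=[0,0,0,0,0,0,0,0,0,0],
)

```text
clock: 0.93
tool_pos: [387.0, 338.2, 182.8]
ee_rot: [-180.0, 0.1, 127.9]
wrist_force: [0.6, 0.7, 0.9]
gripper_width: -0.002
```

```bash
cat >> h.py <<'E'
from scipy.spatial.transform import Rotation as Ro
def rows(targets):
    "targets: list of (x,y,z,yaw) world; prints rows relative to current pose"
    s=arm.read_state(); R=Ro.from_euler('xyz',s['ee_rot'],degrees=True); p=s['tool_pos']
    print('t',round(s['clock'],2),p.round(1),s['ee_rot'].round(1),s['wrist_force'].round(1),s['gripper_width'])
    tr=[];ro=[]
    for x,y,z,w in targets:
        tr.append((R.inv().apply(np.array([x,y,z])-p)/1000).round(3).tolist())
        ro.append((R.inv()*Ro.from_euler('xyz',[180,0,w],degrees=True)).as_rotvec().round(2).tolist())
    print(tr);print(ro)
E
python3 -c "
from h import *
rows([(543,165,150,128),(543,165,58,128)])"
```

```text
t 0.93 [387.  338.2 182.8] [-1.800e+02  1.000e-01  1.279e+02] [0.6 0.7 0.9] -0.002459460017838314
[[-0.232, 0.017, 0.033], [-0.232, 0.017, 0.125]]
[[-0.0, 0.0, -0.0], [-0.0, 0.0, -0.0]]
```

Emit:
play_rows(
  travel=[
    [-0.03,0.002,0.005],
    [-0.06,0.004,0.01],
    [-0.09,0.007,0.014],
    [-0.12,0.009,0.018],
    [-0.15,0.011,0.022],
    [-0.18,0.013,0.026],
    [-0.21,0.015,0.03],
    [-0.232,0.017,0.033],
    [-0.232,0.017,0.06],
    [-0.232,0.017,0.08],
  ],
  rot=[
    [0,0,0],
    [0,0,0],
    [0,0,0],
    [0,0,0],
    [0,0,0],
    [0,0,0],
    [0,0,0],
    [0,0,0],
    [0,0,0],
    [0,0,0],
  ],
  fingers=[0,0,0,0,0,0,0,0,0,0],
)

```text
clock: 1.77
tool_pos: [544.1, 167.4, 102.7]
ee_rot: [179.9, 0.1, 128.0]
wrist_force: [-0.5, -0.8, -0.8]
gripper_width: 0.005
```

```bash
cat >> h.py <<'E'
A=np.array([579.5,54.])
def arc(phis,s,z,r=110):
    o=[]
    for f in phis:
        a=np.radians(f); q=A+r*np.array([np.cos(a),np.sin(a)])+s*np.array([-np.sin(a),np.cos(a)]); o.append((q[0],q[1],z,f))
    return o
E
python3 -c "
from h import *
rows([(543,165,58,128)]+arc([128.4],-24,58)+arc(np.arange(131,154,3),-20.5,58))
im=shot('wrist','w1.png')"
```

```text
t 1.77 [544.1 167.4 102.7] [1.799e+02 1.000e-01 1.280e+02] [-0.5 -0.8 -0.8] 0.00505614059317982
[[-0.001, -0.002, 0.045], [-0.001, -0.019, 0.045], [-0.0, -0.027, 0.045], [0.0, -0.033, 0.045], [0.001, -0.039, 0.045], [0.001, -0.045, 0.045], [0.0, -0.051, 0.045], [-0.0, -0.056, 0.045], [-0.001, -0.062, 0.045], [-0.002, -0.068, 0.045]]
[[0.0, 0.0, 0.0], [0.0, 0.0, -0.01], [0.0, 0.0, -0.05], [0.0, 0.0, -0.1], [0.0, 0.0, -0.16], [0.0, 0.0, -0.21], [0.0, 0.0, -0.26], [0.0, 0.0, -0.31], [0.0, 0.0, -0.37], [0.0, 0.0, -0.42]]
```

View pics/w1.png

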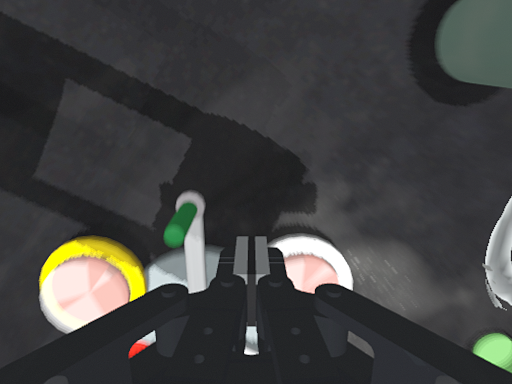

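Wrist view: the peg is at about (178,235), left of the shut fingertips at (250,240), with the white dish to the right. This is as planned, so I'll lower and start pushing.

Emit:
play_rows(
  travel=[
    [-0.001,-0.002,0.025],
    [-0.001,-0.002,0.045],
    [-0.001,-0.012,0.045],
    [-0.001,-0.017,0.045],
    [0,-0.022,0.045],
    [0,-0.027,0.045],
    [0,-0.033,0.045],
    [0.001,-0.039,0.045],
    [0.001,-0.045,0.045],
    [0,-0.051,0.045],
  ],
  rot=[
    [0,0,0],
    [0,0,0],
    [0,0,0],
    [0,0,-0.01],
    [0,0,-0.03],
    [0,0,-0.05],
    [0,0,-0.1],
    [0,0,-0.16],
    [0,0,-0.21],
    [0,0,-0.26],
  ],
  fingers=[0,0,0,0,0,0,0,0,0,0],
)

```text
clock: 2.65
tool_pos: [502.7, 137.3, 59.9]
ee_rot: [179.9, 0.1, 143.3]
wrist_force: [0.2, 0.1, -0.4]
gripper_width: -0.002
```

```bash
python3 -c "
from h import *
rows(arc(np.arange(147,175,3),-20.5,58))"
```

```text
t 2.65 [502.7 137.3  59.9] [1.799e+02 1.000e-01 1.433e+02] [ 0.2  0.1 -0.4] -0.002089436940734414
[[-0.0, -0.008, 0.002], [0.0, -0.013, 0.002], [0.001, -0.019, 0.002], [0.001, -0.025, 0.002], [0.0, -0.031, 0.002], [-0.001, -0.037, 0.002], [-0.002, -0.043, 0.002], [-0.003, -0.048, 0.002], [-0.004, -0.054, 0.002], [-0.006, -0.059, 0.002]]
[[0.0, 0.0, -0.06], [0.0, 0.0, -0.12], [0.0, 0.0, -0.17], [0.0, 0.0, -0.22], [0.0, 0.0, -0.27], [0.0, 0.0, -0.33], [0.0, 0.0, -0.38], [0.0, 0.0, -0.43], [0.0, 0.0, -0.48], [0.0, 0.0, -0.54]]
```

Emit:
play_rows(
  travel=[
    [0,-0.008,0.002],
    [0,-0.013,0.002],
    [0.001,-0.019,0.002],
    [0.001,-0.025,0.002],
    [0,-0.031,0.002],
    [-0.001,-0.037,0.002],
    [-0.002,-0.043,0.002],
    [-0.003,-0.048,0.002],
    [-0.004,-0.054,0.002],
    [-0.006,-0.059,0.002],
  ],
  rot=[
    [0,0,-0.06],
    [0,0,-0.12],
    [0,0,-0.17],
    [0,0,-0.22],
    [0,0,-0.27],
    [0,0,-0.33],
    [0,0,-0.38],
    [0,0,-0.43],
    [0,0,-0.48],
    [0,0,-0.54],
  ],
  fingers=[0,0,0,0,0,0,0,0,0,0],
)

```text
clock: 3.48
tool_pos: [471.8, 86.3, 57.7]
ee_rot: [180.0, 0.1, 174.2]
wrist_force: [-0.0, 0.4, 0.2]
gripper_width: -0.003
```

```bash
cat >> h.py <<'E'
def circ(pts):
    M=np.c_[2*pts,np.ones(len(pts))]; s=np.linalg.lstsq(M,(pts**2).sum(1),rcond=None)[0]; return s[:2],np.sqrt(s[2]+s[0]**2+s[1]**2)
def bay(im,lo,hi):
    m=blobs(im,lo,hi)[1]; m[:140]=0;m[250:]=0;m[:,:170]=0;m[:,340:]=0
    c=np.vstack([x for x in cv2.findContours(m,0,1)[0] if len(x)>6])
    c=cv2.convexHull(c).reshape(-1,2); C,r=circ(np.array([ray('top',p,42)[:2] for p in c])); d=C-A
    return C.round(1),r.round(1),np.hypot(*d).round(1),np.degrees(np.arctan2(d[1],d[0])).round(1)
YEL=((20,100,90),(36,255,255)); BLU=((95,120,60),(125,255,255))
E
python3 -c "
from h import *
im=shot('top','t2.png'); print('yel',bay(im,*YEL)); print('blue',bay(im,*BLU))
rows(arc(np.arange(177,204,3),-20.5,58))"
```

```text
yel (array([524. , -18.9]), np.float64(39.2), np.float64(91.6), np.float64(-127.3))
blue (array([668.2,  42.4]), np.float64(40.0), np.float64(89.5), np.float64(-7.4))
t 3.53 [471.5  85.6  57.6] [-1.800e+02  1.000e-01  1.744e+02] [-0.3 -1.  -0.3] 0.0020605574454153237
[[0.0, -0.005, -0.0], [0.001, -0.011, -0.0], [0.001, -0.017, -0.0], [0.001, -0.023, -0.0], [0.001, -0.029, -0.0], [0.001, -0.035, -0.0], [-0.0, -0.04, -0.0], [-0.002, -0.046, -0.0], [-0.003, -0.052, -0.0]]
[[-0.0, 0.0, -0.04], [-0.0, 0.0, -0.1], [-0.0, 0.0, -0.15], [-0.0, 0.0, -0.2], [-0.0, 0.0, -0.25], [-0.0, 0.0, -0.31], [-0.0, 0.0, -0.36], [-0.0, 0.0, -0.41], [-0.0, 0.0, -0.46]]
```

Emit:
play_rows(
  travel=[
    [0,-0.005,0],
    [0.001,-0.011,0],
    [0.001,-0.017,0],
    [0.001,-0.023,0],
    [0.001,-0.029,0],
    [0.001,-0.035,0],
    [0,-0.04,0],
    [-0.001,-0.043,0],
    [-0.002,-0.045,0],
    [-0.002,-0.046,0],
  ],
  rot=[
    [0,0,-0.04],
    [0,0,-0.1],
    [0,0,-0.15],
    [0,0,-0.2],
    [0,0,-0.25],
    [0,0,-0.31],
    [0,0,-0.36],
    [0,0,-0.39],
    [0,0,-0.4],
    [0,0,-0.41],
  ],
  fingers=[0,0,0,0,0,0,0,0,0,0],
)

```text
clock: 4.37
tool_pos: [469.4, 40.3, 57.2]
ee_rot: [-180.0, 0.1, -162.5]
wrist_force: [-1.0, 1.1, 0.7]
gripper_width: -0.0
```

```bash
python3 -c "
from h import *
im=shot('top','t3.png'); print('yel',bay(im,*YEL)); print('blue',bay(im,*BLU))
rows(arc(np.arange(199,206,1),-20.5,58))
m=blobs(im,(0,150,120),(8,255,255))[1]|blobs(im,(172,150,120),(180,255,255))[1]
m[:165]=0;m[235:]=0;m[:,:230]=0;m[:,300:]=0
c=cv2.convexHull(np.vstack([x for x in cv2.findContours(m,0,1)[0] if len(x)>8])).reshape(-1,2)
for z in (5,18):
  C,r=circ(np.array([ray('top',p,z)[:2] for p in c])); print('red',C,r,np.degrees(np.arctan2(*(C-A)[::-1])))
cv2.imwrite('pics/c3.png',cv2.resize(im[150:250,180:335],None,fx=5,fy=5,interpolation=cv2.INTER_CUBIC)[:,:,::-1])"
```

```text
yel (array([559.2, -33.7]), np.float64(38.4), np.float64(90.0), np.float64(-103.0))
blue (array([664.2,  79.5]), np.float64(39.8), np.float64(88.5), np.float64(16.8))
t 4.42 [469.2  40.3  57. ] [-1.800e+02  1.000e-01 -1.625e+02] [-0.4 -0.5 -0.1] -0.001067750592198793
[[0.001, -0.002, -0.001], [0.001, -0.004, -0.001], [0.002, -0.006, -0.001], [0.002, -0.008, -0.001], [0.002, -0.01, -0.001], [0.002, -0.012, -0.001], [0.002, -0.014, -0.001]]
[[-0.0, 0.0, -0.03], [-0.0, 0.0, -0.04], [-0.0, 0.0, -0.06], [-0.0, 0.0, -0.08], [-0.0, 0.0, -0.1], [-0.0, 0.0, -0.11], [-0.0, 0.0, -0.13]]
red [568.43145391 -36.94475038] 47.81195534213492 -96.93912799604325
red [567.5972675  -36.89529844] 47.32343648371103 -97.46042777299787
```

View pics/c3.png

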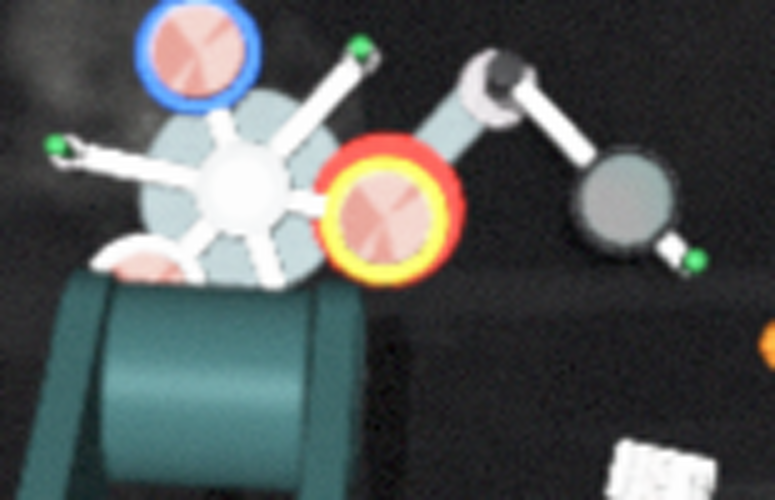

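The bay is about 5° short, with a red crescent on its upper side. The red disc fits at r≈47.5 mm, which agrees with the given size. I'll push the rest slowly, then back off.

Emit:
play_rows(
  travel=[
    [0.001,-0.001,0],
    [0.001,-0.002,0],
    [0.001,-0.004,0],
    [0.002,-0.006,0],
    [0.002,-0.008,0],
    [0.002,-0.009,0],
    [0.002,-0.01,0],
    [0.002,-0.0105,0],
    [0.002,-0.0105,0],
    [0.002,-0.0105,0],
  ],
  rot=[
    [0,0,-0.01],
    [0,0,-0.03],
    [0,0,-0.04],
    [0,0,-0.06],
    [0,0,-0.08],
    [0,0,-0.09],
    [0,0,-0.1],
    [0,0,-0.1],
    [0,0,-0.1],
    [0,0,-0.1],
  ],
  fingers=[0,0,0,0,0,0,0,0,0,0],
)

```text
clock: 5.25
tool_pos: [470.0, 29.8, 56.3]
ee_rot: [-180.0, -0.0, -156.8]
wrist_force: [-0.8, -0.4, 0.7]
gripper_width: 0.001
```

```bash
python3 -c "
from h import *
im=shot('top','t4.png'); print('yel',bay(im,*YEL)); print('blue',bay(im,*BLU))
m=blobs(im,(0,150,120),(8,255,255))[1]|blobs(im,(172,150,120),(180,255,255))[1]
m[:165]=0;m[235:]=0;m[:,:230]=0;m[:,300:]=0
c=cv2.convexHull(np.vstack([x for x in cv2.findContours(m,0,1)[0] if len(x)>8])).reshape(-1,2)
C,r=circ(np.array([ray('top',p,10)[:2] for p in c])); print('red',C,r,np.degrees(np.arctan2(*(C-A)[::-1])))
rows([])"
```

```text
yel (array([567.6, -35.3]), np.float64(38.3), np.float64(90.1), np.float64(-97.6))
blue (array([661.5,  87.5]), np.float64(39.6), np.float64(88.6), np.float64(22.2))
red [567.35709748 -36.35200658] 48.226659336501946 -97.65442931900401
t 5.3 [470.   29.8  56.3] [-180.    -0.  -156.8] [ 0.1 -0.2 -0.3] 0.004339758083538363
[]
[]
```

The bay is centred to about 1 mm (yellow −97.6°, red −97.65°). Next I back off, rise, and go to the lens peg.

Emit:
play_rows(
  travel=[
    [0,0.006,0],
    [0,0.016,0],
    [0,0.016,-0.02],
    [0,0.016,-0.05],
    [0,0.016,-0.085],
    [0,0.016,-0.12],
    [0,0.016,-0.13],
    [0,0.016,-0.13],
    [0,0.016,-0.13],
    [0,0.016,-0.13],
  ],
  rot=[
    [0,0,0],
    [0,0,0],
    [0,0,0],
    [0,0,0],
    [0,0,0],
    [0,0,0],
    [0,0,0],
    [0,0,0],
    [0,0,0],
    [0,0,0],
  ],
  fingers=[0,0,0,0,0,0,0,0,0,0],
)

```text
clock: 6.13
tool_pos: [462.3, 45.1, 185.1]
ee_rot: [179.9, -0.1, -156.8]
wrist_force: [-0.6, 0.2, -0.3]
gripper_width: 0.003
```

```bash
python3 -c "
from h import *
rows([(560,-245,185,223.4),(560,-245,106,223.4)])"
```

```text
t 6.13 [462.3  45.1 185.1] [ 1.799e+02 -1.000e-01 -1.568e+02] [-0.6  0.2 -0.3] 0.003334405311202794
[[0.025, -0.305, -0.0], [0.024, -0.305, 0.079]]
[[0.0, -0.0, -0.35], [0.0, -0.0, -0.35]]
```

Emit:
play_rows(
  travel=[
    [0.002,-0.025,0],
    [0.005,-0.06,0],
    [0.008,-0.097,0],
    [0.011,-0.134,0],
    [0.014,-0.171,0],
    [0.017,-0.208,0],
    [0.02,-0.245,0],
    [0.023,-0.28,0],
    [0.025,-0.305,0],
    [0.025,-0.305,0],
  ],
  rot=[
    [0,0,-0.03],
    [0,0,-0.07],
    [0,0,-0.11],
    [0,0,-0.15],
    [0,0,-0.19],
    [0,0,-0.23],
    [0,0,-0.28],
    [0,0,-0.32],
    [0,0,-0.35],
    [0,0,-0.35],
  ],
  fingers=[0,0,0,0,0,0,0,0,0,0],
)

```text
clock: 6.97
tool_pos: [561.8, -250.3, 183.8]
ee_rot: [-180.0, -0.1, -136.8]
wrist_force: [1.0, -0.2, -0.3]
gripper_width: -0.001
```

```bash
python3 -c "
from h import *
im=shot('top','t5.png'); print('yel',bay(im,*YEL))
cv2.imwrite('pics/c5.png',cv2.resize(im[140:250,180:360],None,fx=4,fy=4,interpolation=cv2.INTER_CUBIC)[:,:,::-1])
shot('wrist','w5.png')
import h; h.A=np.array([642,-106.3])
rows([(560,-245,106,223.4)]+arc([223.4],36,106,155)+arc([223.4],24,106,155)+arc(np.arange(222,204,-3),20.5,106,155))"
```

```text
yel (array([567.6, -35.3]), np.float64(38.3), np.float64(90.1), np.float64(-97.6))
t 7.07 [ 559.7 -245.6  183.7] [ 1.798e+02 -1.000e-01 -1.369e+02] [ 0.3 -0.7 -0.5] 0.002321715331575852
[[-0.001, -0.0, 0.078], [-0.001, 0.008, 0.078], [-0.0, 0.02, 0.078], [0.0, 0.028, 0.078], [0.001, 0.036, 0.078], [0.001, 0.044, 0.078], [0.001, 0.052, 0.078], [0.0, 0.06, 0.078], [-0.001, 0.068, 0.078]]
[[0.0, -0.0, -0.0], [0.0, -0.0, -0.0], [0.0, -0.0, -0.0], [0.0, -0.0, 0.02], [0.0, -0.0, 0.07], [0.0, -0.0, 0.12], [0.0, -0.0, 0.18], [0.0, -0.0, 0.23], [0.0, -0.0, 0.28]]
```

View pics/w5.png

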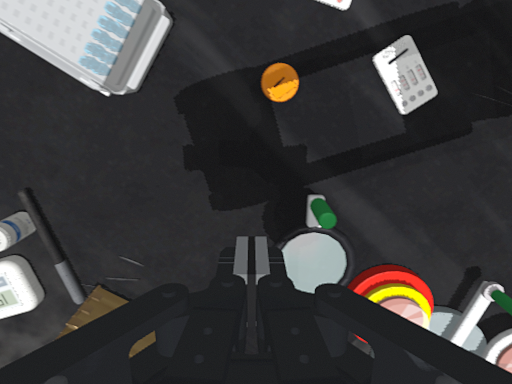

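Wrist view: the lens peg at (325,212) is right of the tips at (250,240), the lens is at (315,262) below it, and the fingers' way down is free.

Emit:
play_rows(
  travel=[
    [-0.001,0,0.03],
    [-0.001,0,0.06],
    [-0.001,0,0.078],
    [-0.001,0.01,0.078],
    [0,0.016,0.078],
    [0,0.02,0.078],
    [0,0.024,0.078],
    [0,0.028,0.078],
    [0.001,0.032,0.078],
    [0.001,0.036,0.078],
  ],
  rot=[
    [0,0,0],
    [0,0,0],
    [0,0,0],
    [0,0,0],
    [0,0,0],
    [0,0,0],
    [0,0,0],
    [0,0,0.02],
    [0,0,0.05],
    [0,0,0.07],
  ],
  fingers=[0,0,0,0,0,0,0,0,0,0],
)

```text
clock: 7.9
tool_pos: [536.1, -220.3, 109.7]
ee_rot: [-179.9, 0.0, -140.9]
wrist_force: [0.9, -0.5, 0.6]
gripper_width: 0.0
```

```bash
python3 -c "
from h import *
import h; h.A=np.array([642,-106.3])
rows(arc(np.arange(217.5,189,-3),20.5,106,155))"
```

```text
t 7.9 [ 536.1 -220.3  109.7] [-179.9    0.  -140.9] [ 0.9 -0.5  0.6] 0.00036550966054869975
[[0.001, 0.005, 0.004], [0.002, 0.014, 0.004], [0.002, 0.022, 0.004], [0.002, 0.03, 0.004], [0.001, 0.038, 0.004], [0.0, 0.046, 0.004], [-0.001, 0.054, 0.004], [-0.003, 0.062, 0.004], [-0.005, 0.07, 0.003], [-0.008, 0.078, 0.003]]
[[-0.0, 0.0, 0.03], [-0.0, 0.0, 0.08], [-0.0, 0.0, 0.13], [-0.0, 0.0, 0.19], [-0.0, 0.0, 0.24], [-0.0, 0.0, 0.29], [-0.0, 0.0, 0.34], [-0.0, 0.0, 0.39], [-0.0, 0.0, 0.45], [-0.0, 0.0, 0.5]]
```

Emit:
play_rows(
  travel=[
    [0.001,0.005,0],
    [0.002,0.012,0],
    [0.002,0.02,0],
    [0.002,0.028,0],
    [0.001,0.036,0],
    [0,0.044,0],
    [-0.001,0.052,0],
    [-0.003,0.06,0],
    [-0.005,0.068,0],
    [-0.008,0.076,0],
  ],
  rot=[
    [0,0,0.03],
    [0,0,0.08],
    [0,0,0.13],
    [0,0,0.19],
    [0,0,0.24],
    [0,0,0.29],
    [0,0,0.34],
    [0,0,0.39],
    [0,0,0.45],
    [0,0,0.5],
  ],
  fingers=[0,0,0,0,0,0,0,0,0,0],
)

```text
clock: 8.73
tool_pos: [493.8, -156.1, 109.2]
ee_rot: [-179.9, 0.1, -169.6]
wrist_force: [0.1, -0.2, 1.3]
gripper_width: -0.004
```

```bash
python3 -c "
from h import *
im=shot('top','t6.png'); print('yel',bay(im,*YEL))
g=[b for b in blobs(im,(40,60,40),(85,255,255),6)[0] if 180<b[0][0]<335 and 140<b[0][1]<240]; print([(b[0],ray('top',b[0],130)[:2].round(1)) for b in g])
import h; h.A=np.array([642,-106.3])
rows(arc(np.arange(188,160,-3),20.5,106,155))
cv2.imwrite('pics/c6.png',cv2.resize(im[140:250,180:360],None,fx=4,fy=4,interpolation=cv2.INTER_CUBIC)[:,:,::-1])"
```

```text
yel (array([567.6, -35.3]), np.float64(38.3), np.float64(90.1), np.float64(-97.6))
[([248.6, 156.1], array([661.5, -12.2])), ([190.2, 182.1], array([588.2, 154.9])), ([241.5, 220.2], array([478.4,   9.3]))]
t 8.78 [ 492.7 -154.4  109. ] [ 180.     0.  -169.7] [-1.   1.1 -0.1] -0.0010911057387360177
[[0.0, 0.006, 0.003], [0.001, 0.015, 0.003], [0.001, 0.023, 0.003], [0.001, 0.031, 0.003], [-0.0, 0.039, 0.003], [-0.001, 0.047, 0.003], [-0.003, 0.055, 0.003], [-0.005, 0.063, 0.003], [-0.007, 0.071, 0.003], [-0.01, 0.079, 0.003]]
[[0.0, 0.0, 0.04], [0.0, 0.0, 0.09], [0.0, 0.0, 0.14], [0.0, 0.0, 0.2], [0.0, 0.0, 0.25], [0.0, 0.0, 0.3], [0.0, 0.0, 0.35], [0.0, -0.0, 0.41], [0.0, -0.0, 0.46], [0.0, -0.0, 0.51]]
```

View pics/c6.png

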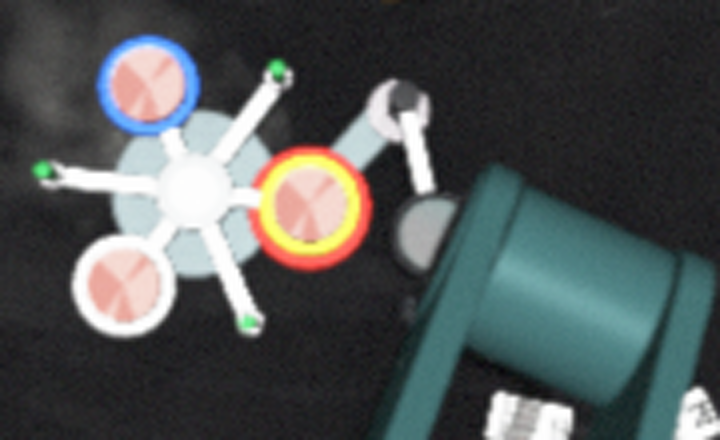

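The bay shows red all round, and the lens arm follows, at about 193°. I continue the arc.

Emit:
play_rows(
  travel=[
    [0,0.006,0.001],
    [0.001,0.014,0.001],
    [0.001,0.022,0.001],
    [0.001,0.03,0.001],
    [0,0.038,0.001],
    [-0.001,0.046,0.001],
    [-0.003,0.054,0.001],
    [-0.005,0.062,0.001],
    [-0.007,0.07,0.001],
    [-0.01,0.078,0.001],
  ],
  rot=[
    [0,0,0.04],
    [0,0,0.09],
    [0,0,0.14],
    [0,0,0.2],
    [0,0,0.25],
    [0,0,0.3],
    [0,0,0.35],
    [0,0,0.41],
    [0,0,0.46],
    [0,0,0.51],
  ],
  fingers=[0,0,0,0,0,0,0,0,0,0],
)

```text
clock: 9.62
tool_pos: [489.4, -77.6, 107.9]
ee_rot: [-180.0, 0.1, 161.3]
wrist_force: [0.1, -0.3, 0.2]
gripper_width: 0.002
```

```bash
python3 -c "
from h import *
arm.read_camera('top')
import h; h.A=np.array([642,-106.3])
rows(arc([159,156,153,150,148,146,144,142,141,140],20.5,106,155))"
```

```text
t 9.67 [489.5 -76.3 107.9] [1.800e+02 1.000e-01 1.611e+02] [ 0.4  1.  -0.4] 0.00014608835233066055
[[0.002, 0.006, 0.002], [0.002, 0.014, 0.002], [0.002, 0.023, 0.002], [0.002, 0.031, 0.002], [0.002, 0.036, 0.002], [0.001, 0.042, 0.002], [0.0, 0.047, 0.002], [-0.001, 0.052, 0.002], [-0.001, 0.055, 0.002], [-0.002, 0.058, 0.002]]
[[0.0, 0.0, 0.04], [0.0, 0.0, 0.09], [0.0, 0.0, 0.14], [0.0, 0.0, 0.19], [0.0, 0.0, 0.23], [0.0, 0.0, 0.26], [0.0, 0.0, 0.3], [0.0, 0.0, 0.33], [0.0, 0.0, 0.35], [0.0, 0.0, 0.37]]
```

Emit:
play_rows(
  travel=[
    [0.002,0.006,0],
    [0.002,0.014,0],
    [0.002,0.022,0],
    [0.002,0.03,0],
    [0.002,0.036,0],
    [0.001,0.042,0],
    [0,0.047,0],
    [0,0.051,0],
    [-0.001,0.054,0],
    [-0.001,0.055,0],
  ],
  rot=[
    [0,0,0.04],
    [0,0,0.09],
    [0,0,0.14],
    [0,0,0.19],
    [0,0,0.23],
    [0,0,0.26],
    [0,0,0.3],
    [0,0,0.33],
    [0,0,0.35],
    [0,0,0.36],
  ],
  fingers=[0,0,0,0,0,0,0,0,0,0],
)

```text
clock: 10.5
tool_pos: [508.2, -25.9, 107.8]
ee_rot: [180.0, 0.1, 140.8]
wrist_force: [0.4, 0.4, -0.1]
gripper_width: 0.003
```

```bash
python3 -c "
from h import *
im=arm.read_camera('top')
T=cal('top');g=[b for b in blobs(im,(40,60,40),(85,255,255),6)[0] if 180<b[0][0]<335 and 140<b[0][1]<240]; print([(b[0],ray('top',b[0],130)[:2].round(1)) for b in g])
import h; h.A=np.array([642,-106.3])
rows(arc([141,140,139,138,137,136],20.5,106,155))
cv2.imwrite('pics/c7.png',cv2.resize(im[140:250,180:360],None,fx=4,fy=4,interpolation=cv2.INTER_CUBIC)[:,:,::-1])"
```

```text
[([248.7, 156.3], array([660.9, -12.5])), ([190.2, 182.1], array([588.2, 154.9]))]
t 10.55 [508.1 -25.9 107.7] [180.    0.  140.8] [-0.4 -0.2  0.1] 0.004164796132309528
[[0.0, 0.001, 0.002], [0.001, 0.004, 0.002], [0.001, 0.007, 0.002], [0.001, 0.009, 0.002], [0.001, 0.012, 0.002], [0.002, 0.015, 0.002]]
[[0.0, 0.0, -0.0], [0.0, 0.0, 0.01], [0.0, 0.0, 0.03], [0.0, 0.0, 0.05], [0.0, 0.0, 0.07], [0.0, 0.0, 0.08]]
```

View pics/c7.png

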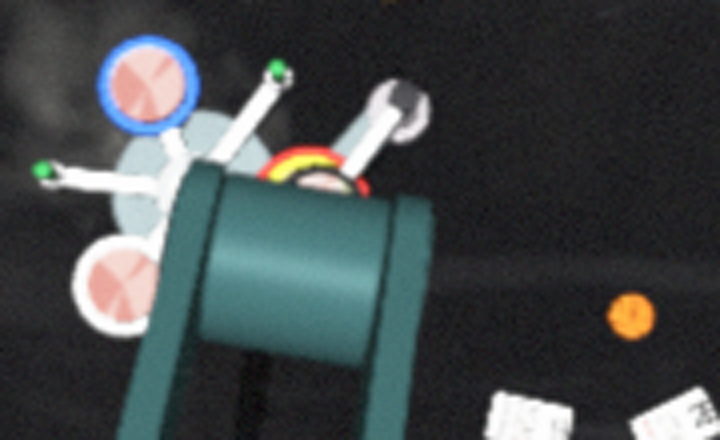

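The lens is nearly over the dish but still a few degrees short. I push about 13 mm more, then back off and rise to look.

Emit:
play_rows(
  travel=[
    [0,0.001,0],
    [0.001,0.004,0],
    [0.001,0.006,0],
    [0.001,0.008,0],
    [0.001,0.01,0],
    [0.001,0.012,0],
    [0.002,0.013,0],
    [0.002,0.0135,0],
    [0.002,0.0135,0],
    [0.002,0.0135,0],
  ],
  rot=[
    [0,0,0],
    [0,0,0.01],
    [0,0,0.03],
    [0,0,0.04],
    [0,0,0.05],
    [0,0,0.07],
    [0,0,0.08],
    [0,0,0.08],
    [0,0,0.08],
    [0,0,0.08],
  ],
  fingers=[0,0,0,0,0,0,0,0,0,0],
)

```text
clock: 11.38
tool_pos: [514.6, -14.1, 107.3]
ee_rot: [-180.0, 0.0, 136.2]
wrist_force: [-0.2, 0.4, 0.2]
gripper_width: -0.003
```

Emit:
play_rows(
  travel=[
    [0,-0.01,0],
    [0,-0.025,0],
    [0,-0.04,0],
    [0,-0.06,0],
    [0,-0.09,0],
    [0.01,-0.12,-0.01],
    [0.02,-0.15,-0.02],
    [0.02,-0.18,-0.03],
    [0.02,-0.2,-0.04],
    [0.02,-0.21,-0.04],
  ],
  rot=[
    [0,0,0],
    [0,0,0],
    [0,0,0],
    [0,0,0],
    [0,0,0],
    [0,0,0],
    [0,0,0],
    [0,0,0],
    [0,0,0],
    [0,0,0],
  ],
  fingers=[0,0,0,0,0,0,0,0,0,0],
)

```text
clock: 12.22
tool_pos: [353.0, -153.5, 148.7]
ee_rot: [-180.0, 0.1, 136.1]
wrist_force: [1.0, 0.4, -0.5]
gripper_width: -0.002
```

```bash
python3 -c "
from h import *
im=arm.read_camera('top'); print('yel',bay(im,*YEL),'blue',bay(im,*BLU))
g=[b for b in blobs(im,(40,60,40),(85,255,255),6)[0] if 180<b[0][0]<335 and 140<b[0][1]<240]
for b in g:
  p=ray('top',b[0],130)[:2]; d=p-[642,-106.3]; print(b[0],p.round(1),np.hypot(*d).round(1),np.degrees(np.arctan2(d[1],d[0])).round(1))
rows([])
cv2.imwrite('pics/c8.png',cv2.resize(im[140:250,180:360],None,fx=4,fy=4,interpolation=cv2.INTER_CUBIC)[:,:,::-1])"
```

```text
yel (array([565.6, -33.3]), np.float64(35.0), np.float64(88.4), np.float64(-99.0)) blue (array([661.3,  88. ]), np.float64(39.5), np.float64(88.6), np.float64(22.6))
[248.7, 156.3] [660.9 -12.5] 95.7 78.6
[190.2, 182.1] [588.2 154.9] 266.7 101.6
[245.2, 203.1] [526.9  -1.5] 155.7 137.7
[241.5, 220.2] [478.4   9.3] 200.3 144.7
t 12.27 [ 352.6 -153.8  148.1] [-1.799e+02  1.000e-01  1.361e+02] [ 0.1 -0.   0.1] 0.001407777876543743
[]
[]
```

View pics/c8.png

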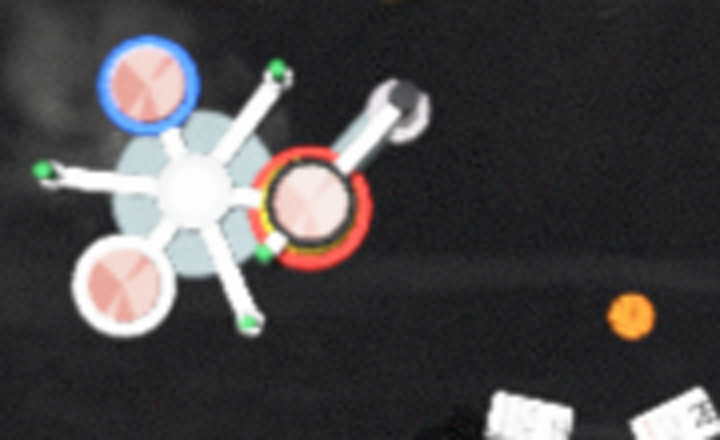

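```bash
python3 -c "
from h import *
print('lens',ray('top',(180+311/4,140+202/4),95).round(1),'station ~ 567.4 -36.3, blue 22.6 -> yellow -97.4'); s=arm.read_state(); print(s['joint_vel'].round(2),s['wrist_force'].round(1)); arm.job_done()"
```

```text
lens [564.8 -37.7  95. ] station ~ 567.4 -36.3, blue 22.6 -> yellow -97.4
[ 3.05  1.71 -0.46  1.29 -0.56  4.4 ] [ 0.1 -0.   0.1]
the job is handed in; nothing more can be done
```

I turned the carousel about 74° anticlockwise by pushing one peg with the shut fingertips. I then backed off, swung the lens about 86° clockwise by its peg, and moved well clear. The job was handed in at about 12.3 s.

| Last check (top camera) | Result | Limit |
|---|---|---|
| Yellow bay to station | about 1 mm | 13 mm |
| Lens to station, measured directly on the lens | about 3 mm | 15 mm |
| Lens to station, from the lens peg's angle | about 2.3 mm | 15 mm |

- **Bay reading:** The bay's 1 mm comes from a fit taken before the lens covered it. The final yellow fit (−99.0°, radius 35 mm instead of 39 mm) was spoiled by the lens rim. The blue bay's angle (22.6°) puts yellow at −97.4° against the station's −97.65°.
- **Forces:** Wrist force readings at the end of each move stayed under about 1.5 N.
- **Bystanders:** The cassettes and the cap visible in the last crop looked unmoved. I did not measure any of the bystanders.
- **At hand-in:** The arm was clear of everything, though its joints were still settling at up to 4 degrees/s.

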